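# Lay a window frame down into the corner of a squaring jig by pushing

## Task

Push the little window frame, which stands on edge on the jig, over away from the robot so that it falls flat onto the jig board. Then push it home so that it sits snug and square in the corner, against both the back stop and the left stop. Do it all by pushing, without picking the frame up, and leave the glue bottle, tin, sanding block and ear defenders where they are.

Things in the scene. Friction and masses are not known exactly. Their poses are not given: they have to be found in the camera images.
- frame: Loose wooden window frame with four openings, 28 mm thick (its x), 150 wide (y), 110 tall (z), rails 26 wide, 0.18 to 0.35 kg. Stands upright on the jig board at first, x towards the back stop within 0.2 rad. Origin: centre of the bottom edge face. Pushed at the top rail it tips, and past 14 degrees falls by itself. Lying as wanted: x down, z to the back stop, origin 14 mm above the board.
- frame_corner (a point): The frame's top left corner, mid-thickness (frame x 0, y 75, z 110 mm): the corner that ends in the jig's corner. Axes as the frame's.
- jig: Fixed squaring jig: flat grey board 12 mm thick, x -140 to 140, y -200 to 165 mm, with two dark wooden stops 20 mm above the board. Back stop along the far edge, inner face at x = 115 mm; left stop along the left edge, inner face at y = 145 mm. Near and right sides open. Origin on the bench surface; x points away from the robot within 0.35 rad, y to its left.
- jig_corner (a point): Inner corner where the faces of the two stops meet, 14 mm above the board (jig x 115, y 145, z 26 mm). Axes as the jig's. The frame is home when frame_corner lies here.
- glue: White glue bottle, 56 mm across, 150 mm tall, standing on the bench beside the jig, left or right; origin at the centre of its underside. Leave alone.
- tin: Plain metal tin, 68 mm across, 85 mm tall, standing on the bench on the other side of the jig; origin at the centre of its underside. Leave alone.
- sandblock: Cork sanding block 105 x 62 x 34 mm lying on the bench to the left of the jig; origin at the centre of its underside. Leave alone.
- muffs: Ear defenders, two yellow cups 72 mm across with a black headband, lying on the bench beyond the back stop, about 150 x 150 x 72 mm; origin on the bench between the cups. Leave alone.
Mind the look-alikes: they are no part of the job. There is more than one size of the frame; the one meant has the size given above.

How it is judged:
By the outcome, as a careful person would: the job done as asked, in the order asked, and still so for the second after the job is handed in, with the robot touching nothing.
It also fails if it takes over 67 s, if anything falls off the work surface, if the arm or the gripper's body presses on something with over 40 N, if the wrist force passes 120 N, or if a joint passes its speed limit or range.

## Robot

A 6-joint arm with a two-finger parallel gripper is mounted at the origin on the work surface. World frame = base frame: x ahead of the robot, y to its left, z up, the work surface at z = 0. Lengths are in m, angles in degrees, forces in N, time in s.
With the tool pointing down it reaches from about 0.3 to 0.75 m from the base axis. Payload 8.5 kg.
Tool frame: the origin (TCP) lies between the finger pads; the fingertips stand 17 mm ahead of it and the grasp point (between the pads) lies 2 mm behind it; z points along the fingers, y is the direction in which the jaws open and shut (so a half turn about z gives the same grasp; the last joint's range is limited). The gripper opens to 85 mm and grips with 20 to 120 N. Pads are 22 mm wide; open, the fingers measure 114 mm over their backs; the gripper's body (76 mm by 85 mm) begins 54 mm behind the grasp point. The pads swing forward as they close: fully open they stand 13 mm farther back than shut.
Start: joints at [-76.736, 21.807, 74.336, -0, 83.858, -12.336], TCP at [0.238, -0.496, 0.22] pointing down, gripper open.
Joint ranges: [-178.18, 178.18], [-50.72, 133.34], [12.68, 142.11], [-81.47, 261.47], [9.98, 163.14], [-165.26, 165.26]. Speed limits (degrees/s): [136.94, 136.94, 180, 180, 180, 180].

## Interface

Orientations are given as a 3x3 rotation matrix whose columns are the frame's x, y, z axes.
In Python, from rig import readout, eyes, env gives the robot as it stands.
- The arm moves only by the tool arm_command, never from a script. Its argument "rows" is text: rows parted by semicolons, each of 7 numbers parted by spaces: the closure, from 0 (fully open) to 1 (shut), then the shift along the tool's x, y, z in mm, then the turn, a rotation vector about the tool's x, y, z in degrees. In form: grip dx dy dz rx ry rz; .... A call has 1 to 5 rows; each row shifts and turns the commanded pose from where the row before left it, along the tool's axes as they then stand; what a row does not reach is not made up. A row lasts 1/12 s, in which the tool goes at most 41.7 mm and 7.16 degrees, less where a joint would pass 70% of its speed; a pose out of reach is approached as far as the arm can. A call with a gripper value outside its range is refused whole. The fingers move at their own pace and stop on an object; "squeeze" is the grip in N (left out, the last holds). Time passes only in rows, so rows that do not move let the fingers close. It gives the time, the measured TCP pose, the force and the opening at its end, in the units of the state.
- readout.observe(): the state, without advancing time (a new reading comes with each control period).
- eyes.get_image(name): name is "scene" or "top"; returns the picture (384x512x3 uint8, red, green, blue); there is no depth.
- eyes.camera_model(name): a dict with "mtx" (3x3 intrinsics, pixels), "view" (4x4, takes a point from world to camera coordinates). Camera axes: x right, y up, looking along -z (the intrinsics and any distortion apply to the point x, -y, -z); pixel columns grow to the right and rows downward; lengths in m; the calibration is good to about 2 mm. A picture is of the moment at which its call begins. camera_model takes no time and is no camera call.
- env.close_job(): hands the job in, once; it reports no verdict.
The state is a dict: "time_s": time; "q": joint angles; "qvel": joint speeds; "joint_efforts": joint torques, N m; "position": TCP position; "tool_rot": TCP orientation; "ft_force": force on the tool from outside, world axes, zero at the start; "wrist_torque": the same for the moment, N m; "grip_width": finger opening in m.
Only numpy, scipy, OpenCV 4.12 (cv2) and the standard library are available. Lean on these libraries where they do the work, as an engineer would, in place of code of your own. Each camera call takes 0.05 s, during which the arm holds its last target. There are 200 camera calls.

## Working session

There is one attempt and no reset: what is moved stays moved. The work goes in short steps, Python scripts to look and compute and a tool call to move; the robot and the scene stay as the last step left them, time stands still between calls to the robot, and variables do not carry over. Pictures are saved under pics/ and viewed, about 8 in all and at most 12, crops included, and the job is handed in when it is done.

Besides the shell and the picture viewer there is one more tool, called after "Request:" by a JSON object that holds its "method" and its "body". arm_command: Moves the arm, as the interface text tells. Its arguments: {"type":"object","properties":{"rows":{"type":"string"},"squeeze":{"type":"number"}},"required":["rows"]}

```bash
ls; mkdir -p pics; python3 - <<'E'
from rig import readout, eyes, env
import cv2, numpy as np
for n in("scene","top"):
    im=eyes.get_image(n); cv2.imwrite(f"pics/{n}0.png",cv2.resize(im[:,:,::-1],None,fx=1.5,fy=1.5,interpolation=cv2.INTER_CUBIC))
    m=eyes.camera_model(n); print(n,{k:np.round(v,4).tolist() if not isinstance(v,str) else v for k,v in m.items()})
s=readout.observe(); print(s["position"],s["tool_rot"],s["time_s"])
E
```

```text
pics
scene {'mtx': [[371.6726, 0.0, 257.5192], [0.0, 371.6726, 200.9165], [0.0, 0.0, 1.0]], 'view': [[0.7542, 0.6566, 0.0062, -0.4157], [-0.5555, 0.633, 0.5393, 0.2331], [0.3502, -0.4102, 0.8421, -1.2818], [0.0, 0.0, 0.0, 1.0]]}
top {'mtx': [[397.0588, 0.0, 262.7639], [0.0, 397.0588, 184.097], [0.0, 0.0, 1.0]], 'view': [[0.0173, -0.9998, -0.006, -0.0141], [0.9964, 0.0167, 0.0827, -0.538], [-0.0826, -0.0074, 0.9966, -1.2163], [0.0, 0.0, 0.0, 1.0]]}
[ 0.23758821 -0.49574552  0.21966746] [[ 9.01831875e-01  4.32087017e-01 -2.80420844e-04]
 [ 4.32087000e-01 -9.01831000e-01  1.29336803e-03]
 [ 3.05955325e-04 -1.28756672e-03 -9.99999124e-01]] 0.1
```

View pics/scene0.png

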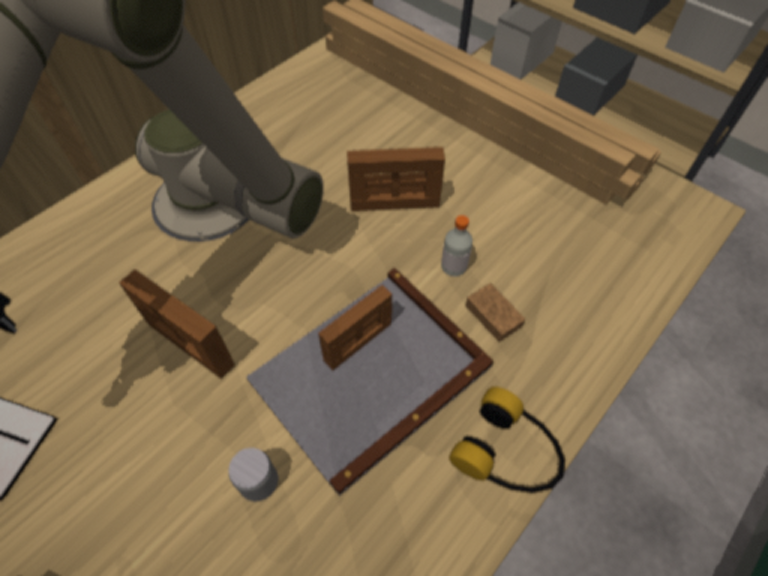

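View pics/top0.png

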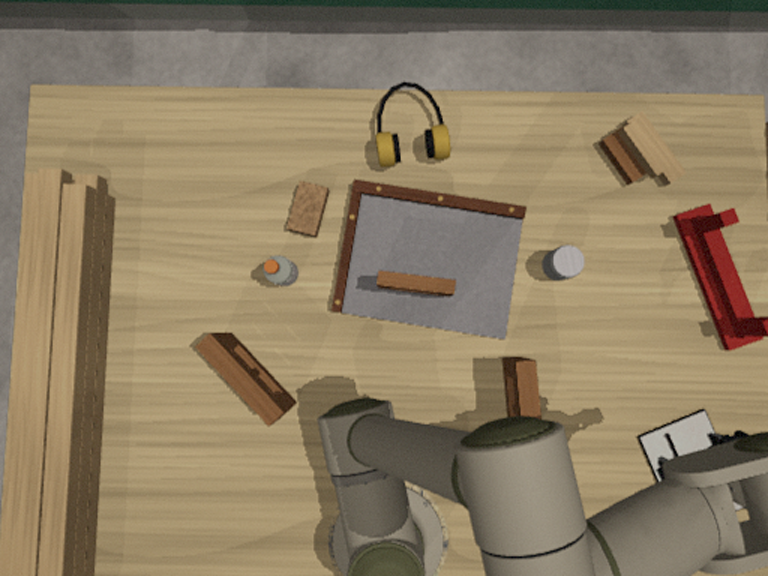

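The top view (1.5x) shows three frames: one on the jig at (416,284), one on the bench at (242,378) and one near the arm at (520,390). The one on the jig fits the description. The other two stand on the bench and look larger. I'll confirm in one enlarged crop and measure.

```bash
cat > h.py <<'E'
from rig import readout, eyes, env
import cv2, numpy as np
def crop(n,name,c0,r0,w,h,f):
    im=eyes.get_image(n)[r0:r0+h,c0:c0+w,::-1]
    cv2.imwrite(f"pics/{name}.png",cv2.resize(im,None,fx=f,fy=f,interpolation=cv2.INTER_CUBIC))
def world(n,u,v,z):
    m=eyes.camera_model(n);V=m["view"];K=np.array(m["mtx"])
    R=V[:3,:3];C=-R.T@V[:3,3]
    d=np.linalg.inv(K)@[u,v,1];d=R.T@(d*[1,-1,-1])
    return C+d*(z-C[2])/d[2]
def pix(n,p):
    m=eyes.camera_model(n);V=m["view"];c=V[:3,:3]@np.array(p)+V[:3,3]
    q=np.array(m["mtx"])@(c*[1,-1,-1]);return q[:2]/q[2]
E
python3 -c "
from h import *
crop('top','c1',210,112,150,120,5)"
```

```text
(no output)
```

View pics/c1.png

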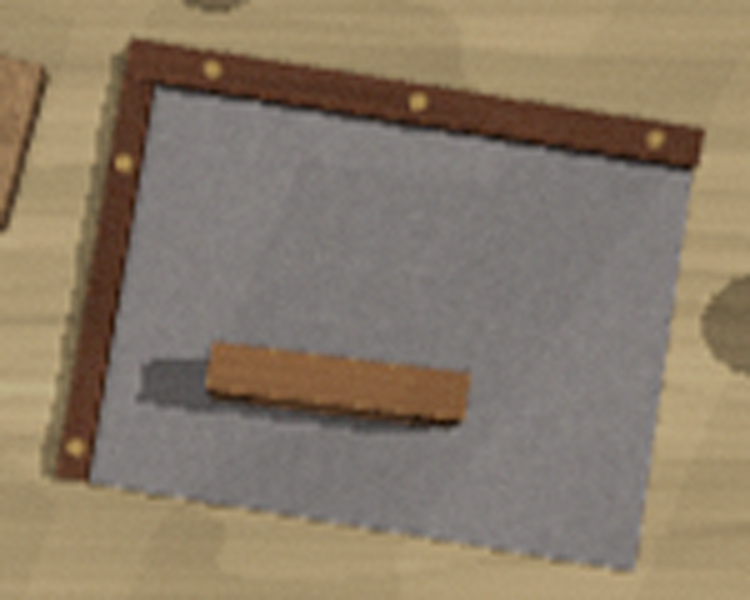

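```bash
python3 - <<'E'
from h import *
def w(u,v,z): return world('top',210+u/5-.4,112+v/5-.4,z)
P=dict(oc=(132,40,.032),obr=(704,130,.032),onl=(55,478,.032),inl=(92,482,.032),ic=(154,85,.032),nr=(634,570,.012),ibr=(693,168,.032))
P={k:w(*v) for k,v in P.items()}
for k,v in P.items(): print(k,np.round(v*1000,1))
F=[w(u,v,.122) for u,v in((210,342),(469,371),(463,420),(206,392))]
print(np.round(np.array(F)*1000,1), [round(np.linalg.norm(F[i]-F[(i+1)%4])*1000,1) for i in range(4)])
# jig fit: outer corner (140,165), outer back right (140,-200), near left outer (-140,165), near right (-140,-200), ic(115,145),inl(-140,145)
J=np.array([[140,165],[140,-200],[-140,165],[-140,145],[115,145],[-140,-200],[115,-200]])/1000
W=np.array([P[k][:2] for k in("oc","obr","onl","inl","ic","nr","ibr")])
Jc=J-J.mean(0);Wc=W-W.mean(0)
a=np.arctan2((Jc[:,0]*Wc[:,1]-Jc[:,1]*Wc[:,0]).sum(),(Jc*Wc).sum())
R=np.array([[np.cos(a),-np.sin(a)],[np.sin(a),np.cos(a)]]);t=W.mean(0)-R@J.mean(0)
print("jig",np.degrees(a),t*1000,"res",np.round((W-J@R.T-t)*1000,1).tolist())
f=np.array(F)[:,:2]
print("frame in jig\n",np.round((f-t)@R*1000,1))
d=f[0]+f[3]-f[1]-f[2];print("frame yaw",np.degrees(np.arctan2(-d[0],d[1])),f.mean(0)*1000)
E
```

```text
oc [739.   82.5  32. ]
obr [ 687.5 -276.    32. ]
onl [463.8 123.7  32. ]
inl [461.7 100.8  32. ]
ic [710.6  68.   32. ]
nr [ 413.2 -236.4   12. ]
ibr [ 663.4 -269.1   32. ]
[[ 541.2   26.6  122. ]
 [ 527.  -122.2  122. ]
 [ 498.8 -119.   122. ]
 [ 512.4   28.3  122. ]] [np.float64(149.4), np.float64(28.3), np.float64(147.9), np.float64(28.8)]
jig -8.046995728790998 [578.1925027  -59.10319565] res [[-0.9, -2.2], [-1.3, 0.8], [1.1, -0.2], [1.8, -3.3], [-1.8, -0.3], [1.6, 1.1], [-0.6, 4.1]]
frame in jig
 [[-48.6  79.6]
 [-41.9 -69.6]
 [-70.2 -70.4]
 [-77.4  77.3]]
frame yaw -5.358271815166126 [519.83984483 -46.57286994]
```

The jig frame measures 149 x 28 mm at its top height, which matches the frame asked for. The jig yaw is -8.0° and the frame yaw is -5.4°. I'll raise and turn the tool, then move behind the frame.

Request:
{"method": "arm_command", "body": {"rows": "0 0 0 -20 0 0 6.2; 0 0 0 -20 0 0 6.2; 0 0 0 -20 0 0 6.2; 0 0 0 -20 0 0 6.2; 0 0 0 -20 0 0 6.2"}}

```text
time_s: 0.57
position: [0.2376, -0.4958, 0.321]
tool_rot: [[0.995, -0.099, -0.0], [-0.099, -0.995, 0.001], [-0.0, -0.001, -1.0]]
ft_force: [-0.1, -0.0, 0.3]
grip_width: 0.0856
```

Request:
{"method": "arm_command", "body": {"rows": "0 12 -34 0 0 0 0; 0 12 -34 0 0 0 0; 0 12 -34 0 0 0 0; 0 12 -34 0 0 0 0; 0 12 -34 0 0 0 0"}}

```text
time_s: 0.98
position: [0.3136, -0.3307, 0.32]
tool_rot: [[0.996, -0.095, -0.0], [-0.095, -0.996, 0.0], [-0.0, -0.0, -1.0]]
ft_force: [-0.6, -0.9, -0.4]
grip_width: 0.0853
```

Request:
{"method": "arm_command", "body": {"rows": "0 12 -34 0 0 0 0; 0 12 -34 0 0 0 0; 0 12 -34 0 0 0 0; 0 12 -34 0 0 0 0; 0 12 -34 0 0 0 0"}}

```text
time_s: 1.4
position: [0.3893, -0.167, 0.3202]
tool_rot: [[0.996, -0.094, -0.0], [-0.094, -0.996, 0.0], [-0.0, -0.0, -1.0]]
ft_force: [-0.0, -1.2, 0.5]
grip_width: 0.0854
```

Request:
{"method": "arm_command", "body": {"rows": "0 12 -34 0 0 0 0; 0 12 -34 0 0 0 0; 0 12 -34 0 0 0 0; 0 12 -34 0 0 0 0; 0 0 0 0 0 0 0"}}

```text
time_s: 1.82
position: [0.4508, -0.0332, 0.32]
tool_rot: [[0.996, -0.088, 0.0], [-0.088, -0.996, 0.002], [0.0, -0.002, -1.0]]
ft_force: [-1.0, -0.3, -0.3]
grip_width: 0.0855
```

Request:
{"method": "arm_command", "body": {"rows": "0 0 2 35 0 0 0; 0 0 2 35 0 0 0; 0 0 2 35 0 0 0; 0 0 1 35 0 0 0; 0 0 0 35 0 0 0"}}

```text
time_s: 2.23
position: [0.4486, -0.0452, 0.1438]
tool_rot: [[0.996, -0.094, 0.0], [-0.094, -0.996, -0.0], [0.0, 0.0, -1.0]]
ft_force: [0.9, -0.7, -0.2]
grip_width: 0.0853
```

Request:
{"method": "arm_command", "body": {"rows": "0 0 0 25 0 0 0; 0 0 0 12 0 0 0; 0 0 0 0 0 0 0"}}

```text
time_s: 2.48
position: [0.4475, -0.0448, 0.1058]
tool_rot: [[0.996, -0.095, -0.005], [-0.095, -0.996, 0.002], [-0.006, -0.001, -1.0]]
ft_force: [-0.4, -0.7, -0.6]
grip_width: 0.0853
```

```bash
python3 - <<'E'
from h import *
a=eyes.get_image("scene")[:,:,::-1][120:320,130:390];b=eyes.get_image("top")[:,:,::-1][100:300,190:400]
cv2.imwrite("pics/c2.png",np.vstack([cv2.resize(x,(400,300)) for x in (a,b)]))
s=readout.observe();print(s["position"],s["time_s"])
E
```

```text
[ 0.44915021 -0.04521196  0.10853226] 2.5833
```

View pics/c2.png

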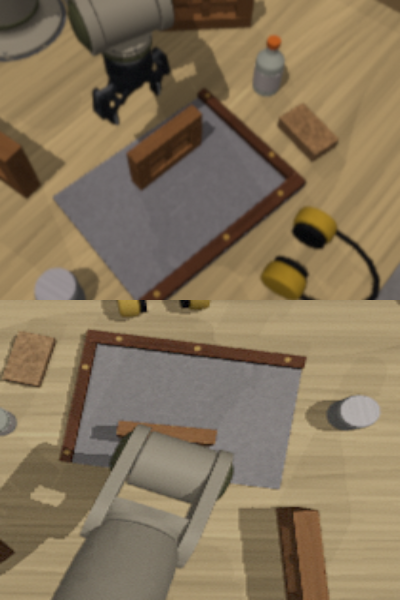

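The open gripper stands behind the upright frame, with its fingers towards the top rail. I'll push forward slowly.

Request:
{"method": "arm_command", "body": {"rows": "0 8 -3 0 0 0 0; 0 8 0 0 0 0 0; 0 8 0 0 0 0 0; 0 6 0 0 0 0 0; 0 5 0 0 0 0 0"}}

```text
time_s: 3.0
position: [0.4853, -0.0453, 0.1085]
tool_rot: [[0.996, -0.094, 0.001], [-0.094, -0.996, -0.0], [0.001, 0.0, -1.0]]
ft_force: [0.1, -0.2, 0.2]
grip_width: 0.0854
```

Request:
{"method": "arm_command", "body": {"rows": "0 4 0 0 0 0 0; 0 4 0 0 0 0 0; 0 4 0 0 0 0 0; 0 4 0 0 0 0 0; 0 4 0 0 0 0 0"}}

```text
time_s: 3.42
position: [0.5044, -0.0471, 0.1082]
tool_rot: [[0.996, -0.094, -0.0], [-0.094, -0.996, 0.0], [-0.0, -0.0, -1.0]]
ft_force: [-0.6, 0.7, -0.6]
grip_width: 0.0852
```

Request:
{"method": "arm_command", "body": {"rows": "0 4 0 0 0 0 0; 0 4 0 0 0 0 0; 0 4 0 0 0 0 0; 0 4 0 0 0 0 0; 0 4 0 0 0 0 0"}}

```text
time_s: 3.83
position: [0.5244, -0.049, 0.1082]
tool_rot: [[0.996, -0.094, -0.0], [-0.094, -0.996, -0.0], [-0.0, 0.0, -1.0]]
ft_force: [0.2, 0.2, 0.1]
grip_width: 0.0851
```

Request:
{"method": "arm_command", "body": {"rows": "0 4 0 0 0 0 0; 0 4 0 0 0 0 0; 0 4 0 0 0 0 0; 0 0 0 0 0 0 0; 0 0 0 0 0 0 0"}}

```text
time_s: 4.25
position: [0.536, -0.0501, 0.1081]
tool_rot: [[0.996, -0.094, -0.0], [-0.094, -0.996, 0.0], [-0.0, -0.0, -1.0]]
ft_force: [0.2, 0.7, 0.3]
grip_width: 0.0854
```

```bash
python3 - <<'E'
from h import *
a=eyes.get_image("scene")[:,:,::-1][130:330,150:390];b=eyes.get_image("top")[:,:,::-1][100:250,190:390]
cv2.imwrite("pics/c3.png",np.hstack([cv2.resize(x,(400,320)) for x in (a,b)]))
E
```

```text
(no output)
```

View pics/c3.png

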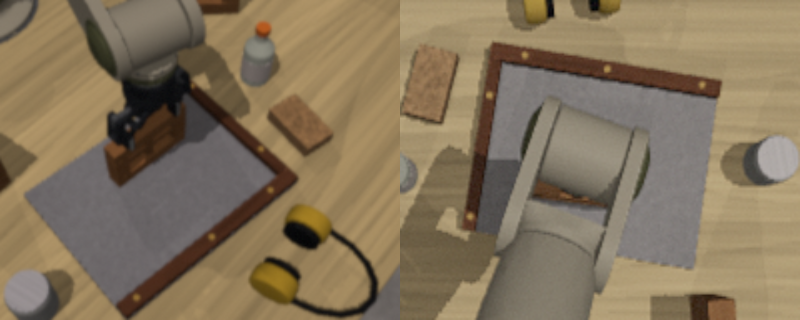

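The fingers look to be over the frame, but it seems still upright, and there is no force. I'll take a closer look.

```bash
python3 - <<'E'
from h import *
crop("scene","c4",195,165,90,90,6)
for z in (.108,.104,.091): print(z,pix("scene",[.536,-.050,z])) 
s=readout.observe();print(s["position"],s["ft_force"])
# predicted initial frame top corners
for p in([.5412,.0266,.122],[.527,-.1222,.122],[.4988,-.119,.122],[.5124,.0283,.122],[.4988,-.119,.012],[.527,-.1222,.012]): print(pix("scene",p)-[195,165])
E
```

```text
0.108 [241.02890101 215.30396122]
0.104 [241.07590609 216.06793648]
0.091 [241.22647898 218.51520277]
[ 0.53572449 -0.05002239  0.10821247] [-1.00492265 -0.28654362 -0.80075557]
[66.49664244 30.30368046]
[24.06640461 63.93345512]
[17.06124707 56.72511788]
[58.88089417 24.08835047]
[20.83708787 75.92035441]
[27.25724799 82.69189214]
```

View pics/c4.png

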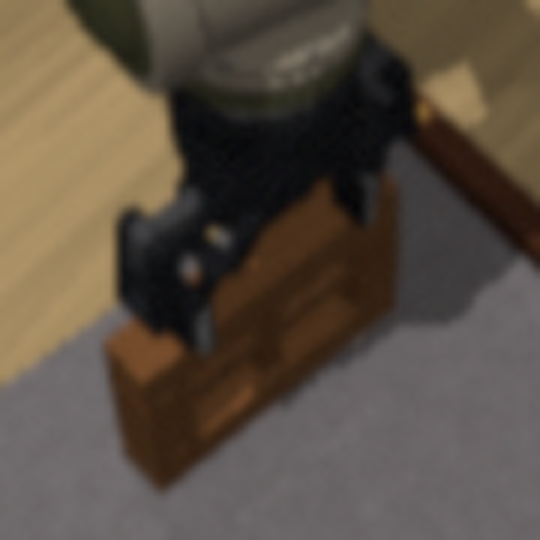

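```bash
python3 - <<'E'
from h import *
s=readout.observe();R=np.array(s["tool_rot"]);p=np.array(s["position"])
for sg in(1,-1):
  for z in (-20,-13,0,4,17):
    print(sg,z,[np.round((pix("scene",p+R@np.array([x,sg*y,z])/1000)-[195,165])*6).tolist() for x,y in((11,43),(11,57),(-11,57))])
E
```

```text
1 -20 [[216.0, 354.0], [191.0, 374.0], [157.0, 341.0]]
1 -13 [[217.0, 362.0], [193.0, 382.0], [159.0, 349.0]]
1 0 [[219.0, 376.0], [194.0, 396.0], [161.0, 363.0]]
1 4 [[219.0, 381.0], [195.0, 400.0], [162.0, 368.0]]
1 17 [[221.0, 395.0], [197.0, 414.0], [164.0, 382.0]]
-1 -20 [[364.0, 236.0], [387.0, 217.0], [353.0, 187.0]]
-1 -13 [[364.0, 244.0], [387.0, 226.0], [353.0, 196.0]]
-1 0 [[364.0, 260.0], [386.0, 241.0], [353.0, 211.0]]
-1 4 [[364.0, 264.0], [386.0, 246.0], [353.0, 216.0]]
-1 17 [[364.0, 279.0], [386.0, 261.0], [353.0, 231.0]]
```

The camera puts the open fingertips about 20 mm behind the TCP, so they passed over the frame without touching it. I'll back off, go lower and try again.

Request:
{"method": "arm_command", "body": {"rows": "0 -20 0 0 0 0 0; 0 -20 0 0 0 0 0; 0 -20 0 0 0 0 0; 0 -20 0 0 0 0 0; 0 0 0 0 0 0 0"}}

```text
time_s: 4.82
position: [0.4531, -0.0417, 0.1082]
tool_rot: [[0.996, -0.094, -0.003], [-0.094, -0.996, 0.001], [-0.003, -0.001, -1.0]]
ft_force: [-0.2, 0.8, 0.0]
grip_width: 0.0854
```

Request:
{"method": "arm_command", "body": {"rows": "0 0 0 14 0 0 0; 0 0 0 14 0 0 0; 0 10 0 0 0 0 0; 0 10 0 0 0 0 0; 0 10 0 0 0 0 0"}}

```text
time_s: 5.23
position: [0.487, -0.0455, 0.0802]
tool_rot: [[0.996, -0.094, 0.0], [-0.094, -0.996, 0.0], [0.0, -0.0, -1.0]]
ft_force: [0.6, 0.5, -1.0]
grip_width: 0.0856
```

Request:
{"method": "arm_command", "body": {"rows": "0 4 0 0 0 0 0; 0 4 0 0 0 0 0; 0 4 0 0 0 0 0; 0 4 0 0 0 0 0; 0 4 0 0 0 0 0"}}

```text
time_s: 5.65
position: [0.5062, -0.0473, 0.0803]
tool_rot: [[0.996, -0.094, -0.0], [-0.094, -0.996, 0.0], [-0.0, -0.0, -1.0]]
ft_force: [0.5, 0.4, 0.6]
grip_width: 0.0855
```

Request:
{"method": "arm_command", "body": {"rows": "0 3 0 0 0 0 0; 0 3 0 0 0 0 0; 0 3 0 0 0 0 0; 0 3 0 0 0 0 0; 0 3 0 0 0 0 0"}}

```text
time_s: 6.07
position: [0.5213, -0.0487, 0.0802]
tool_rot: [[0.996, -0.094, 0.0], [-0.094, -0.996, 0.0], [0.0, -0.0, -1.0]]
ft_force: [0.7, 0.4, -0.3]
grip_width: 0.0856
```

Request:
{"method": "arm_command", "body": {"rows": "0 3 0 0 0 0 0; 0 3 0 0 0 0 0; 0 3 0 0 0 0 0; 0 3 0 0 0 0 0; 0 0 0 0 0 0 0"}}

```text
time_s: 6.48
position: [0.5335, -0.0499, 0.0802]
tool_rot: [[0.996, -0.094, 0.0], [-0.094, -0.996, -0.0], [0.0, 0.0, -1.0]]
ft_force: [-0.2, 0.4, -0.2]
grip_width: 0.0853
```

```bash
python3 - <<'E'
from h import *
crop("scene","c5",185,155,120,100,5)
E
```

```text
(no output)
```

View pics/c5.png

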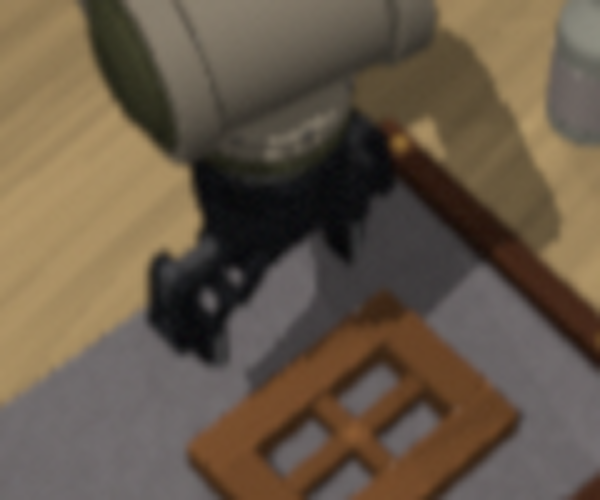

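The frame has fallen flat. I'll back off, align to the jig yaw, and measure from above.

Request:
{"method": "arm_command", "body": {"rows": "0 -20 0 0 0 0 0; 0 -20 0 0 0 0 0; 0 -20 0 0 0 0 0; 0 -20 0 0 0 0 2.65; 0 0 0 0 0 0 0"}}

```text
time_s: 6.95
position: [0.4499, -0.0414, 0.0801]
tool_rot: [[0.99, -0.142, -0.003], [-0.142, -0.99, 0.001], [-0.003, -0.001, -1.0]]
ft_force: [-0.3, -0.6, 0.7]
grip_width: 0.0855
```

```bash
python3 - <<'E'
from h import *
crop("top","c6",210,112,150,120,5)
s=readout.observe();print(s["position"])
E
```

```text
[ 0.45200907 -0.04196412  0.0804195 ]
```

View pics/c6.png

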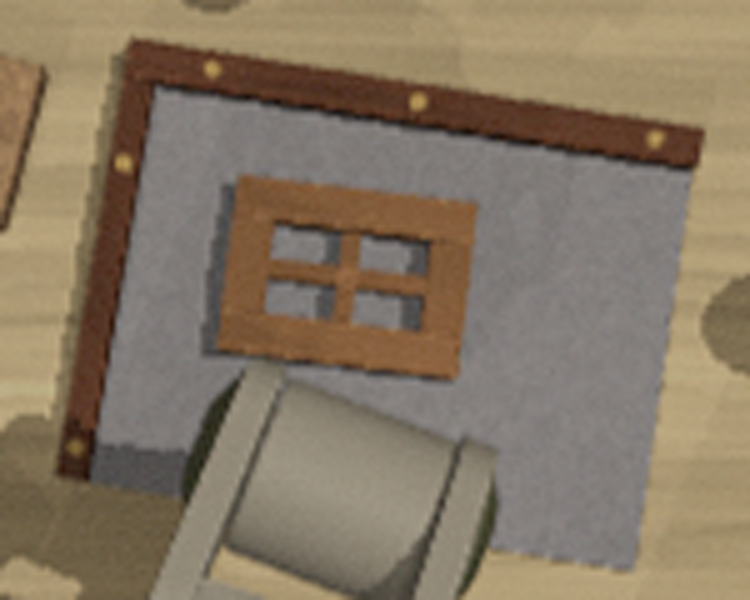

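```bash
cat >> h.py <<'E'
JA=np.radians(-8.05);JR=np.array([[np.cos(JA),-np.sin(JA)],[np.sin(JA),np.cos(JA)]]);JT=np.array([.5782,-.0591])
def jig(p): return np.round((np.array(p)[...,:2]-JT)@JR*1000,1)
def w5(u,v,z,c0=210,r0=112): return world('top',c0+u/5-.4,r0+v/5-.4,z)
E
python3 - <<'E'
from h import *
f=np.array([w5(u,v,.04) for u,v in((238,176),(477,204),(458,381),(217,350))])
print(jig(f),jig(readout.observe()["position"]))
print("ic",jig(w5(154,85,.032)))
E
```

```text
[[ 63.2  82.9]
 [ 69.  -65.9]
 [-41.4 -70.7]
 [-45.7  78.6]] [-127.3   -0.7]
ic [113.3 144.4]
```

Request:
{"method": "arm_command", "body": {"rows": "0 0 -5 20 0 0 0; 0 0 0 20 0 0 0; 0 0 0 8 0 0 0; 0 0 0 6 0 0 0; 0 0 0 4 0 0 0"}}

```text
time_s: 7.42
position: [0.4544, -0.0375, 0.0219]
tool_rot: [[0.99, -0.14, -0.0], [-0.14, -0.99, 0.0], [-0.0, -0.0, -1.0]]
ft_force: [0.4, 0.0, 0.4]
grip_width: 0.0853
```

Request:
{"method": "arm_command", "body": {"rows": "0 12 0 0 0 0 0; 0 12 0 0 0 0 0; 0 12 0 0 0 0 0; 0 12 0 0 0 0 0; 0 10 0 0 0 0 0"}}

```text
time_s: 7.83
position: [0.5129, -0.0458, 0.0229]
tool_rot: [[0.99, -0.14, 0.002], [-0.14, -0.99, -0.001], [0.002, 0.0, -1.0]]
ft_force: [-0.3, -0.6, -0.6]
grip_width: 0.0851
```

Request:
{"method": "arm_command", "body": {"rows": "0 5 0 0 0 0 0; 0 5 0 0 0 0 0; 0 5 0 0 0 0 0; 0 5 0 0 0 0 0; 0 5 0 0 0 0 0"}}

```text
time_s: 8.25
position: [0.5365, -0.049, 0.0223]
tool_rot: [[0.99, -0.14, -0.0], [-0.14, -0.99, 0.0], [-0.0, 0.0, -1.0]]
ft_force: [0.1, -0.2, 0.6]
grip_width: 0.0852
```

```bash
cat >> h.py <<'E'
def prof(im,a,b,z,n=200):
    """saturation along jig line a->b (mm) at height z"""
    g=np.linspace(a,b,n);W=g/1000@JR.T+JT
    px=np.array([pix('top',[*w,z]) for w in W]).astype(np.float32)
    s=cv2.cvtColor(im,cv2.COLOR_RGB2HSV)[:,:,1].astype(np.float32)
    return g,cv2.remap(s,px[:,0].copy(),px[:,1].copy(),cv2.INTER_LINEAR).ravel()
def edges(im,a,b,z=.04,th=80):
    g,s=prof(im,np.array(a,float),np.array(b,float),z)
    i=np.flatnonzero(np.diff((s>th).astype(int)));return np.round(g[i],1).tolist()
E
python3 - <<'E'
from h import *
im=eyes.get_image("top")
for y in(70,40,-20,-55): print(y,edges(im,(20,y),(125,y)))
for x in (55,20): print(x,edges(im,(x,130),(x,-120)))
print(jig(readout.observe()["position"]))
E
```

```text
70 [[36.4, 70.0], [64.3, 70.0], [112.9, 70.0]]
40 [[43.2, 40.0], [65.4, 40.0], [111.8, 40.0]]
-20 [[39.0, -20.0], [67.5, -20.0], [111.8, -20.0]]
-55 [[29.0, -55.0], [69.1, -55.0], [111.3, -55.0]]
55 [[55.0, 83.5], [55.0, -66.0]]
20 [[20.0, 81.0], [20.0, 74.7]]
[-41.8   4. ]
```

The frame hasn't moved (far edge at 64–69 mm), so the open fingertips are passing above 40 mm, about 20 mm behind the TCP. I'll retreat and go lower in small steps, watching the force.

Request:
{"method": "arm_command", "body": {"rows": "0 -15 0 0 0 0 0; 0 -15 0 0 0 0 0; 0 -15 0 0 0 0 0; 0 0 0 3 0 0 0; 0 0 0 3 0 0 0"}}

```text
time_s: 8.72
position: [0.4918, -0.0427, 0.0163]
tool_rot: [[0.99, -0.14, 0.001], [-0.14, -0.99, -0.0], [0.001, 0.0, -1.0]]
ft_force: [0.6, -0.2, 0.4]
grip_width: 0.0852
```

Request:
{"method": "arm_command", "body": {"rows": "0 0 0 3 0 0 0; 0 0 0 3 0 0 0; 0 0 0 2 0 0 0; 0 0 0 2 0 0 0; 0 0 0 0 0 0 0"}}

```text
time_s: 9.13
position: [0.4917, -0.0426, 0.0057]
tool_rot: [[0.99, -0.14, -0.001], [-0.14, -0.99, 0.0], [-0.001, -0.0, -1.0]]
ft_force: [0.6, 0.6, 0.2]
grip_width: 0.0855
```

Request:
{"method": "arm_command", "body": {"rows": "0 8 0 0 0 0 0; 0 8 0 0 0 0 0; 0 8 0 0 0 0 0; 0 8 0 0 0 0 0; 0 8 0 0 0 0 0"}}

```text
time_s: 9.55
position: [0.5319, -0.0482, 0.0062]
tool_rot: [[0.99, -0.14, -0.001], [-0.14, -0.99, 0.0], [-0.001, -0.0, -1.0]]
ft_force: [-2.0, 0.3, 0.1]
grip_width: 0.0853
```

```bash
cat > m.py <<'E'
from h import *
im=eyes.get_image("top")
for y in(70,40,-20,-55): print(y,edges(im,(30,y),(125,y)))
for x in (55,): print(x,edges(im,(x,150),(x,-120)))
print(jig(readout.observe()["position"]))
E
python3 m.py
```

```text
70 [[72.5, 70.0], [113.1, 70.0]]
40 [[44.8, 40.0], [72.5, 40.0], [111.6, 40.0]]
-20 [[44.3, -20.0], [72.5, -20.0], [111.6, -20.0]]
-55 [[73.0, -55.0], [112.1, -55.0]]
55 [[55.0, 144.6], [55.0, 80.8], [55.0, -68.4]]
[-45.8   4. ]
```

It now pushes: the far edge is square at 72.5 mm along the whole rail. I'll continue to the back stop.

Request:
{"method": "arm_command", "body": {"rows": "0 7 0 0 0 0 0; 0 7 0 0 0 0 0; 0 7 0 0 0 0 0; 0 7 0 0 0 0 0; 0 6 0 0 0 0 0"}}

```text
time_s: 10.02
position: [0.5657, -0.0532, 0.0062]
tool_rot: [[0.99, -0.14, 0.0], [-0.14, -0.99, -0.0], [0.0, 0.0, -1.0]]
ft_force: [-2.2, 0.1, -0.1]
grip_width: 0.0856
```

Request:
{"method": "arm_command", "body": {"rows": "0 2 0 0 0 0 0; 0 2 0 0 0 0 0; 0 1 0 0 0 0 0; 0 0 0 0 0 0 0"}}

```text
time_s: 10.35
position: [0.57, -0.0538, 0.0063]
tool_rot: [[0.99, -0.14, 0.0], [-0.14, -0.99, -0.0], [0.0, 0.0, -1.0]]
ft_force: [-1.0, 0.2, -0.3]
grip_width: 0.0856
```

```bash
python3 m.py
```

```text
70 [[74.4, 70.0]]
40 [[84.9, 40.0]]
-20 [[83.0, -20.0]]
-55 [[69.1, -55.0]]
55 [[55.0, 143.2], [55.0, 80.8], [55.0, 75.4]]
[-8.9  4.2]
```

Request:
{"method": "arm_command", "body": {"rows": "0 1.5 0 0 0 0 0; 0 1 0 0 0 0 0; 0 0 0 0 0 0 0"}}

```text
time_s: 10.65
position: [0.5724, -0.054, 0.0063]
tool_rot: [[0.99, -0.14, 0.0], [-0.14, -0.99, 0.0], [0.0, -0.0, -1.0]]
ft_force: [-1.5, 0.3, 1.1]
grip_width: 0.0856
```

Request:
{"method": "arm_command", "body": {"rows": "0 1 0 0 0 0 0; 0 1 0 0 0 0 0; 0 0 0 0 0 0 0"}}

```text
time_s: 10.9
position: [0.5734, -0.0541, 0.0062]
tool_rot: [[0.99, -0.14, -0.002], [-0.14, -0.99, 0.0], [-0.002, -0.0, -1.0]]
ft_force: [-5.9, 1.1, 3.6]
grip_width: 0.0853
```

Request:
{"method": "arm_command", "body": {"rows": "0 1 0 0 0 0 0; 0 0 0 0 0 0 0"}}

```text
time_s: 11.07
position: [0.5734, -0.0541, 0.0062]
tool_rot: [[0.99, -0.14, -0.005], [-0.14, -0.99, 0.001], [-0.005, -0.0, -1.0]]
ft_force: [-11.2, 0.6, 6.5]
grip_width: 0.0853
```

The force rises to 11 N, so the frame is seated on the back stop (TCP jig x ≈ -5.5). Next I'll go round to the right side, turned 90° and half closed.

Request:
{"method": "arm_command", "body": {"rows": "0 -15 0 0 0 0 0; 0 -15 0 0 0 0 0; 0 0 0 -35 0 0 0; 0 0 0 -35 0 0 0; 0 0 0 -35 0 0 0"}}

```text
time_s: 11.48
position: [0.5455, -0.0503, 0.1125]
tool_rot: [[0.99, -0.14, -0.0], [-0.14, -0.99, 0.0], [-0.0, -0.0, -1.0]]
ft_force: [0.8, 0.4, 0.7]
grip_width: 0.0855
```

Request:
{"method": "arm_command", "body": {"rows": "0.5 24 33 0 0 0 0; 0.5 24 33 0 0 0 0; 0.5 24 33 0 0 0 0; 0.5 24 33 0 0 0 0; 0.5 0 0 0 0 0 -7"}}

```text
time_s: 11.9
position: [0.6245, -0.2011, 0.1106]
tool_rot: [[1.0, -0.023, 0.003], [-0.023, -1.0, -0.003], [0.003, 0.003, -1.0]]
ft_force: [-0.2, -0.1, -0.4]
grip_width: 0.0429
```

Request:
{"method": "arm_command", "body": {"rows": "0.5 0 0 0 0 0 -7; 0.5 0 0 0 0 0 -7; 0.5 0 0 0 0 0 -7; 0.5 0 0 0 0 0 -7; 0.5 0 0 0 0 0 -7"}}

```text
time_s: 12.32
position: [0.6225, -0.1946, 0.1112]
tool_rot: [[0.826, 0.563, 0.001], [0.563, -0.826, -0.0], [0.001, 0.001, -1.0]]
ft_force: [-0.2, -1.0, 0.1]
grip_width: 0.0427
```

Request:
{"method": "arm_command", "body": {"rows": "0.5 0 0 0 0 0 -7; 0.5 0 0 0 0 0 -7; 0.5 0 0 0 0 0 -7; 0.5 0 0 0 0 0 -7; 0.5 0 0 0 0 0 -7"}}

```text
time_s: 12.73
position: [0.6225, -0.1946, 0.1112]
tool_rot: [[0.354, 0.935, 0.001], [0.935, -0.354, -0.0], [0.0, 0.001, -1.0]]
ft_force: [0.5, 0.2, -0.3]
grip_width: 0.0427
```

Request:
{"method": "arm_command", "body": {"rows": "0.5 0 0 0 0 0 -7; 0.5 0 0 0 0 0 -6; 0.5 0 0 0 0 0 0"}}

```text
time_s: 12.98
position: [0.6225, -0.1946, 0.1112]
tool_rot: [[0.137, 0.991, 0.001], [0.991, -0.137, -0.0], [-0.0, 0.001, -1.0]]
ft_force: [0.7, -0.0, -0.9]
grip_width: 0.0427
```

```bash
python3 - <<'E'
from h import *
s=readout.observe();R=np.array(s["tool_rot"]);p=np.array(s["position"])
print(jig(p),p,s["grip_width"],s["q"],np.degrees(np.arctan2(R[1,0],R[0,0])))
u=pix("scene",p);c=np.round(u-[60,50]).astype(int);print(c)
crop("scene","c7",c[0],c[1],120,100,6)
b=s["grip_width"]*500
for sg in(1,-1):
  for z in (-20,0,17): print(sg,z,np.round((pix("scene",p+R@np.array([11,sg*b,z])/1000)-c)*6).tolist())
im=eyes.get_image("top")
for y in(70,40,10,-20,-55): print(y,edges(im,(-5,y),(125,y)))
for x in(100,20): print(x,edges(im,(x,150),(x,-80)))
E
```

```text
[  62.8 -128. ] [ 0.62245412 -0.19458762  0.11122901] 0.04271880881743408 [-2.77419365e+01  3.69408805e+01  6.61092194e+01  5.64249554e-03
  7.69052513e+01 -1.98972804e+01] 82.15406385669866
[167 224]
1 -20 [413.0, 304.0]
1 0 [415.0, 323.0]
1 17 [417.0, 339.0]
-1 -20 [344.0, 227.0]
-1 0 [348.0, 247.0]
-1 17 [351.0, 264.0]
70 [[2.8, 70.0]]
40 [[4.1, 40.0], [30.9, 40.0], [51.2, 40.0], [64.9, 40.0], [86.5, 40.0]]
10 [[2.8, 10.0]]
-20 [[3.5, -20.0], [31.6, -20.0], [51.8, -20.0], [65.6, -20.0], [85.8, -20.0]]
-55 [[18.5, -55.0]]
100 [[100.0, 144.2], [100.0, 80.7], [100.0, -68.4]]
20 [[20.0, 144.2], [20.0, 80.7], [20.0, -54.6]]
```

View pics/c7.png

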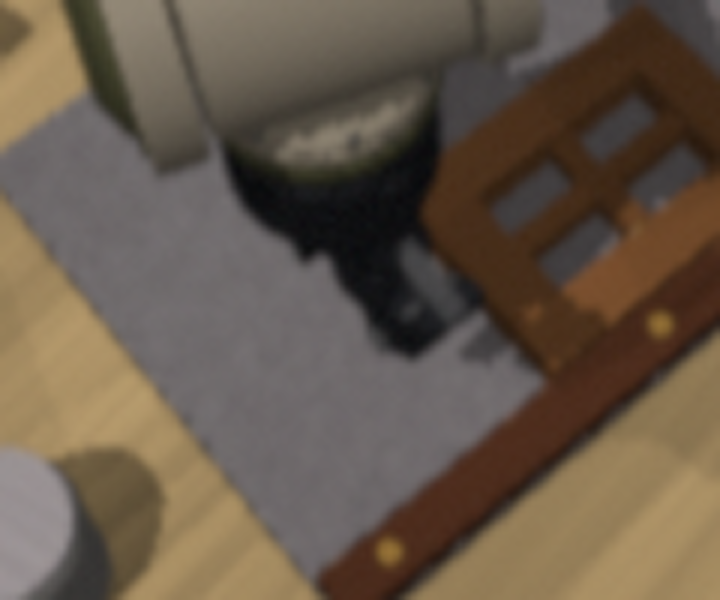

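Request:
{"method": "arm_command", "body": {"rows": "0.5 0 0 25 0 0 0; 0.5 0 0 25 0 0 0; 0.5 0 0 15 0 0 0; 0.5 0 0 10 0 0 0; 0.5 0 0 3 0 0 0"}}

```text
time_s: 13.5
position: [0.6217, -0.1942, 0.0316]
tool_rot: [[0.142, 0.99, -0.002], [0.99, -0.142, 0.001], [0.001, -0.002, -1.0]]
ft_force: [0.3, -0.3, 0.8]
grip_width: 0.0428
```

Request:
{"method": "arm_command", "body": {"rows": "0.5 0 0 1.5 0 0 0; 0.5 0 0 1.5 0 0 0; 0.5 0 0 1.5 0 0 0; 0.5 0 0 1.5 0 0 0; 0.5 0 0 0 0 0 0"}}

```text
time_s: 13.92
position: [0.6223, -0.1945, 0.0275]
tool_rot: [[0.14, 0.99, 0.001], [0.99, -0.14, -0.0], [-0.0, 0.001, -1.0]]
ft_force: [-0.9, 0.1, 0.9]
grip_width: 0.0428
```

Request:
{"method": "arm_command", "body": {"rows": "0.5 0 0 1.5 0 0 0; 0.5 0 0 1.5 0 0 0; 0.5 0 0 1.5 0 0 0; 0.5 0 0 1.5 0 0 0; 0.5 0 0 0 0 0 0"}}

```text
time_s: 14.33
position: [0.622, -0.1943, 0.0208]
tool_rot: [[0.14, 0.99, -0.001], [0.99, -0.14, 0.0], [0.0, -0.001, -1.0]]
ft_force: [-0.1, -0.4, 0.0]
grip_width: 0.0426
```

Request:
{"method": "arm_command", "body": {"rows": "0.5 0 0 1.5 0 0 0; 0.5 0 0 1.5 0 0 0; 0.5 0 0 1.5 0 0 0; 0.5 0 0 1.5 0 0 0; 0.5 0 0 0 0 0 0"}}

```text
time_s: 14.75
position: [0.622, -0.1944, 0.0148]
tool_rot: [[0.14, 0.99, -0.001], [0.99, -0.14, 0.0], [0.0, -0.001, -1.0]]
ft_force: [-0.7, 0.4, -0.4]
grip_width: 0.0425
```

Request:
{"method": "arm_command", "body": {"rows": "0.5 8 0 0 0 0 0; 0.5 8 0 0 0 0 0; 0.5 8 0 0 0 0 0; 0.5 8 0 0 0 0 0; 0.5 6 0 0 0 0 0"}}

```text
time_s: 15.17
position: [0.6276, -0.1553, 0.0153]
tool_rot: [[0.139, 0.99, 0.0], [0.99, -0.139, 0.0], [0.0, 0.0, -1.0]]
ft_force: [-0.2, 1.0, 0.6]
grip_width: 0.0427
```

Request:
{"method": "arm_command", "body": {"rows": "0.5 4 0 0 0 0 0; 0.5 4 0 0 0 0 0; 0.5 4 0 0 0 0 0; 0.5 4 0 0 0 0 0; 0.5 4 0 0 0 0 0"}}

```text
time_s: 15.58
position: [0.6303, -0.137, 0.0153]
tool_rot: [[0.14, 0.99, 0.0], [0.99, -0.14, -0.0], [-0.0, 0.0, -1.0]]
ft_force: [-0.7, -2.1, 0.2]
grip_width: 0.0429
```

```bash
cat > m2.py <<'E'
from h import *
im=eyes.get_image("top")
for y in(70,40,10): print(y,edges(im,(-15,y),(60,y)))
for x in(100,80,30,10): print(x,edges(im,(x,150),(x,60)))
s=readout.observe();print(jig(s["position"]),s["position"][2],s["ft_force"])
E
python3 m2.py
```

```text
70 [[3.5, 70.0]]
40 [[3.8, 40.0], [31.0, 40.0], [51.7, 40.0]]
10 [[19.7, 10.0], [33.2, 10.0], [36.6, 10.0], [43.8, 10.0], [48.7, 10.0]]
100 [[100.0, 144.1], [100.0, 90.8]]
80 [[80.0, 144.1], [80.0, 90.8], [80.0, 65.0]]
30 [[30.0, 143.7], [30.0, 90.8]]
10 [[10.0, 143.2], [10.0, 90.8]]
[ 62.5 -69.1] 0.015278347817283246 [ 0.40701783  1.02807246 -0.05802562]
```

It moves square: the left edge is at 90.8 mm for every x. I'll continue 48 mm and then creep.

Request:
{"method": "arm_command", "body": {"rows": "0.5 6 0 0 0 0 0; 0.5 6 0 0 0 0 0; 0.5 6 0 0 0 0 0; 0.5 6 0 0 0 0 0; 0.5 6 0 0 0 0 0"}}

```text
time_s: 16.05
position: [0.6346, -0.1066, 0.0153]
tool_rot: [[0.14, 0.99, 0.0], [0.99, -0.14, -0.0], [-0.0, 0.0, -1.0]]
ft_force: [-0.5, -2.1, -0.0]
grip_width: 0.0428
```

Request:
{"method": "arm_command", "body": {"rows": "0.5 5 0 0 0 0 0; 0.5 5 0 0 0 0 0; 0.5 4 0 0 0 0 0; 0.5 4 0 0 0 0 0; 0.5 0 0 0 0 0 0"}}

```text
time_s: 16.47
position: [0.6371, -0.0885, 0.0152]
tool_rot: [[0.139, 0.99, 0.0], [0.99, -0.139, 0.0], [0.0, -0.0, -1.0]]
ft_force: [-0.5, -0.5, -0.3]
grip_width: 0.0428
```

Request:
{"method": "arm_command", "body": {"rows": "0.5 1.5 0 0 0 0 0; 0.5 1.5 0 0 0 0 0; 0.5 0 0 0 0 0 0"}}

```text
time_s: 16.72
position: [0.6374, -0.0863, 0.0152]
tool_rot: [[0.14, 0.99, -0.0], [0.99, -0.14, 0.0], [0.0, -0.0, -1.0]]
ft_force: [-0.2, 0.9, -0.5]
grip_width: 0.0426
```

Request:
{"method": "arm_command", "body": {"rows": "0.5 1 0 0 0 0 0; 0.5 1 0 0 0 0 0; 0.5 0 0 0 0 0 0"}}

```text
time_s: 16.97
position: [0.6377, -0.0844, 0.0151]
tool_rot: [[0.14, 0.99, -0.0], [0.99, -0.14, 0.0], [0.0, -0.0, -1.0]]
ft_force: [-0.6, -0.8, 0.4]
grip_width: 0.0427
```

```bash
python3 m2.py
```

```text
70 [[26.8, 70.0]]
40 []
10 [[58.9, 10.0]]
100 []
80 [[80.0, 116.5], [80.0, 74.9], [80.0, 62.7]]
30 [[30.0, 69.9]]
10 [[10.0, 72.7]]
[ 62.4 -16.7] 0.015156348470593606 [-0.1321051   0.28869952 -1.02438706]
```

Request:
{"method": "arm_command", "body": {"rows": "0.5 1 0 0 0 0 0; 0.5 0 0 0 0 0 0"}}

```text
time_s: 17.18
position: [0.6377, -0.0835, 0.0152]
tool_rot: [[0.14, 0.99, -0.0], [0.99, -0.14, -0.0], [-0.0, -0.0, -1.0]]
ft_force: [-1.3, -2.5, -0.8]
grip_width: 0.0425
```

Request:
{"method": "arm_command", "body": {"rows": "0.5 1 0 0 0 0 0; 0.5 0 0 0 0 0 0"}}

```text
time_s: 17.35
position: [0.6376, -0.0834, 0.0152]
tool_rot: [[0.14, 0.99, -0.001], [0.99, -0.14, -0.002], [-0.002, -0.001, -1.0]]
ft_force: [-2.5, -5.5, 0.3]
grip_width: 0.0423
```

Request:
{"method": "arm_command", "body": {"rows": "0.5 1 0 0 0 0 0; 0.5 0 0 0 0 0 0"}}

```text
time_s: 17.52
position: [0.6376, -0.0834, 0.0152]
tool_rot: [[0.14, 0.99, -0.001], [0.99, -0.14, -0.003], [-0.003, -0.001, -1.0]]
ft_force: [-4.9, -9.6, -0.1]
grip_width: 0.0425
```

The left stop is reached (about 10 N, position stopped). I'll retreat up and check.

Request:
{"method": "arm_command", "body": {"rows": "0.5 -5 0 0 0 0 0; 0.5 -25 0 0 0 0 0; 0.5 -30 0 0 0 0 0; 0.5 0 0 -40 0 0 0; 0.5 0 0 -40 0 0 0"}}

```text
time_s: 17.93
position: [0.6284, -0.142, 0.0942]
tool_rot: [[0.142, 0.99, -0.005], [0.99, -0.142, 0.003], [0.002, -0.005, -1.0]]
ft_force: [1.5, 0.6, 0.6]
grip_width: 0.0428
```

Request:
{"method": "arm_command", "body": {"rows": "0.5 -35 0 0 0 0 0; 0.5 -35 0 0 0 0 0; 0.5 0 0 0 0 0 0"}}

```text
time_s: 18.18
position: [0.6194, -0.2155, 0.0959]
tool_rot: [[0.144, 0.99, 0.002], [0.99, -0.144, -0.002], [-0.002, 0.002, -1.0]]
ft_force: [0.1, -0.0, 0.2]
grip_width: 0.0425
```

```bash
python3 - <<'E'
from h import *
crop("top","c8",225,120,100,80,7)
im=eyes.get_image("top")
for y in(135,105,75,50,25,5): print(y,edges(im,(-15,y),(30,y)))
for x in(105,80,60,30,12): print(x,edges(im,(x,30),(x,-30)))
E
```

```text
135 [[3.8, 135.0]]
105 [[3.3, 105.0]]
75 [[4.4, 75.0]]
50 [[2.9, 50.0]]
25 [[3.1, 25.0]]
5 [[3.3, 5.0]]
105 [[105.0, -4.7]]
80 [[80.0, 21.3], [80.0, -3.8]]
60 [[60.0, -3.8]]
30 [[30.0, -4.7]]
12 [[12.0, -4.4]]
```

View pics/c8.png

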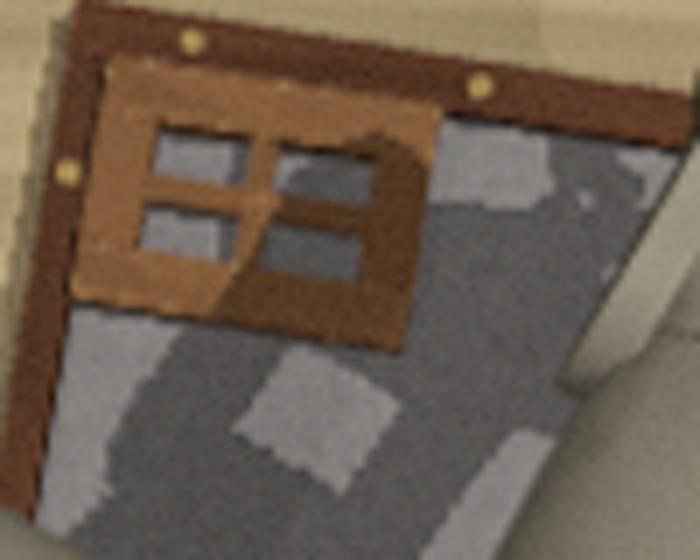

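The top view shows the frame flat in the corner. Its near edge is at about 3.3 mm and its right edge at about -4.4 mm, both constant along their length, so it is square. I'll finish with one gentle confirming press toward the back stop.

Request:
{"method": "arm_command", "body": {"rows": "0.5 0 0 0 0 0 7; 0.5 0 0 0 0 0 7; 0.5 0 0 0 0 0 7; 0.5 0 0 0 0 0 7; 0.5 0 0 0 0 0 7"}}

```text
time_s: 18.7
position: [0.6201, -0.2085, 0.0949]
tool_rot: [[0.686, 0.728, -0.0], [0.728, -0.686, 0.001], [0.0, -0.001, -1.0]]
ft_force: [-0.5, -0.5, 1.1]
grip_width: 0.0425
```

Request:
{"method": "arm_command", "body": {"rows": "0.5 0 0 0 0 0 7; 0.5 0 0 0 0 0 7; 0.5 0 0 0 0 0 7; 0.5 0 0 0 0 0 7; 0.5 0 0 0 0 0 7"}}

```text
time_s: 19.12
position: [0.6201, -0.2085, 0.0949]
tool_rot: [[0.979, 0.203, -0.0], [0.203, -0.979, 0.001], [-0.0, -0.001, -1.0]]
ft_force: [0.2, -0.9, 0.3]
grip_width: 0.043
```

Request:
{"method": "arm_command", "body": {"rows": "0.5 0 0 0 0 0 7; 0.5 0 0 0 0 0 7; 0.5 0 0 0 0 0 6; 0.5 -30 0 0 0 0 0; 0.5 -30 0 0 0 0 0"}}

```text
time_s: 19.53
position: [0.5604, -0.2001, 0.0944]
tool_rot: [[0.99, -0.138, -0.0], [-0.138, -0.99, 0.001], [-0.0, -0.001, -1.0]]
ft_force: [-1.2, -0.3, -0.5]
grip_width: 0.0427
```

Request:
{"method": "arm_command", "body": {"rows": "0.5 -30 -30 0 0 0 0; 0.5 -28 -30 0 0 0 0; 0.5 0 -35 0 0 0 0; 0.5 0 -35 0 0 0 0; 0.5 0 -35 0 0 0 0"}}

```text
time_s: 19.95
position: [0.5261, -0.0282, 0.0955]
tool_rot: [[0.99, -0.14, 0.0], [-0.14, -0.99, 0.001], [-0.0, -0.001, -1.0]]
ft_force: [0.2, -0.9, 0.7]
grip_width: 0.0425
```

Request:
{"method": "arm_command", "body": {"rows": "0.5 0 -35 0 0 0 0; 0.5 0 -19 0 0 0 0; 0.5 0 0 0 0 0 0"}}

```text
time_s: 20.2
position: [0.5338, 0.0273, 0.0951]
tool_rot: [[0.991, -0.135, -0.0], [-0.135, -0.991, 0.001], [-0.001, -0.001, -1.0]]
ft_force: [-0.2, -0.2, -0.4]
grip_width: 0.0425
```

```bash
python3 -c "
from h import *
s=readout.observe();R=s['tool_rot'];print(jig(s['position']),s['position'],np.degrees(np.arctan2(R[1][0],R[0][0])))"
```

```text
[-56.   79.3] [0.53381401 0.02728336 0.09514137] -7.737673144476317
```

Request:
{"method": "arm_command", "body": {"rows": "0.5 0 9 25 0 0 0; 0.5 0 0 25 0 0 0; 0.5 0 0 18 0 0 0; 0.5 0 0 8 0 0 0; 0.5 0 0 4 0 0 0.3"}}

```text
time_s: 20.62
position: [0.5323, 0.0138, 0.0142]
tool_rot: [[0.989, -0.145, -0.002], [-0.145, -0.989, 0.001], [-0.002, -0.0, -1.0]]
ft_force: [-1.4, -0.1, 0.8]
grip_width: 0.0424
```

Request:
{"method": "arm_command", "body": {"rows": "0.5 12 0 0 0 0 0; 0.5 12 0 0 0 0 0; 0.5 12 0 0 0 0 0; 0.5 8 0 0 0 0 0; 0.5 0 0 0 0 0 0"}}

```text
time_s: 21.03
position: [0.5781, 0.0069, 0.016]
tool_rot: [[0.989, -0.145, 0.003], [-0.145, -0.989, -0.0], [0.003, 0.0, -1.0]]
ft_force: [-0.3, -0.2, -0.1]
grip_width: 0.0427
```

Request:
{"method": "arm_command", "body": {"rows": "0.5 2 0 0 0 0 0; 0.5 2 0 0 0 0 0; 0.5 1 0 0 0 0 0; 0.5 0 0 0 0 0 0"}}

```text
time_s: 21.37
position: [0.5813, 0.0065, 0.0153]
tool_rot: [[0.989, -0.145, 0.0], [-0.145, -0.989, 0.0], [0.0, -0.0, -1.0]]
ft_force: [0.1, -0.0, 0.4]
grip_width: 0.0425
```

Request:
{"method": "arm_command", "body": {"rows": "0.5 1 0 0 0 0 0; 0.5 0 0 0 0 0 0"}}

```text
time_s: 21.53
position: [0.5821, 0.0064, 0.0153]
tool_rot: [[0.989, -0.145, -0.001], [-0.145, -0.989, 0.0], [-0.001, -0.0, -1.0]]
ft_force: [-1.3, 0.4, 1.3]
grip_width: 0.043
```

Request:
{"method": "arm_command", "body": {"rows": "0.5 1 0 0 0 0 0; 0.5 0 0 0 0 0 0"}}

```text
time_s: 21.7
position: [0.5824, 0.0064, 0.0152]
tool_rot: [[0.989, -0.145, -0.003], [-0.145, -0.989, 0.0], [-0.003, -0.0, -1.0]]
ft_force: [-4.7, -0.4, 3.3]
grip_width: 0.043
```

Request:
{"method": "arm_command", "body": {"rows": "0.5 1 0 0 0 0 0; 0.5 0 0 0 0 0 0; 0.5 -4 0 0 0 0 0; 0.5 -20 0 0 0 0 0; 0.5 -25 0 0 0 0 0"}}

```text
time_s: 22.12
position: [0.5365, 0.0129, 0.0152]
tool_rot: [[0.989, -0.145, 0.002], [-0.145, -0.989, -0.0], [0.002, 0.0, -1.0]]
ft_force: [0.3, 0.3, -0.2]
grip_width: 0.0424
```

Request:
{"method": "arm_command", "body": {"rows": "0.5 0 0 -40 0 0 0; 0.5 0 0 -40 0 0 0; 0.5 -30 30 0 0 0 0; 0.5 -30 30 0 0 0 0; 0.5 0 0 0 0 0 0"}}

```text
time_s: 22.53
position: [0.4644, -0.0384, 0.0953]
tool_rot: [[0.989, -0.147, -0.003], [-0.147, -0.989, -0.0], [-0.003, 0.001, -1.0]]
ft_force: [0.6, -0.3, -0.3]
grip_width: 0.0421
```

```bash
python3 - <<'E'
from h import *
im=eyes.get_image("top");sc=eyes.get_image("scene")
for y in(135,105,75,50,25,5): print(y,edges(im,(-15,y),(30,y)))
for x in(105,80,60,30,12): print(x,edges(im,(x,30),(x,-30)))
a=im[110:230,170:400,::-1];b=sc[120:340,140:390,::-1]
cv2.imwrite("pics/c9.png",np.hstack([cv2.resize(a,(440,300)),cv2.resize(b,(341,300))]))
E
```

```text
135 [[4.2, 135.0]]
105 [[3.8, 105.0]]
75 [[5.1, 75.0]]
50 [[4.2, 50.0]]
25 [[3.8, 25.0]]
5 [[3.8, 5.0]]
105 [[105.0, -5.0]]
80 [[80.0, 21.6], [80.0, -3.8]]
60 [[60.0, -3.8]]
30 [[30.0, -4.4]]
12 [[12.0, -4.1]]
```

View pics/c9.png

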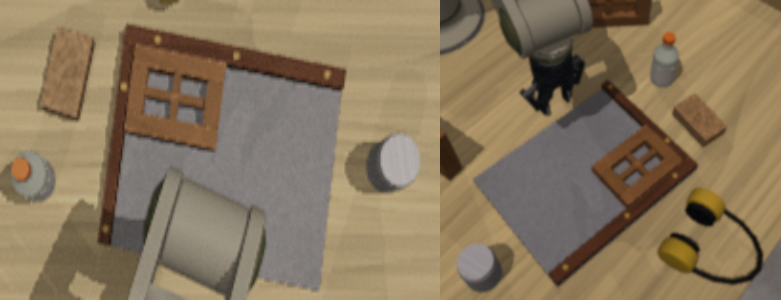

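The frame lies flush in the corner at top crop (175,95), the arm is clear, and the glue bottle, tin, sanding block and ear defenders look unmoved. I'm handing in.

```bash
python3 -c "
from rig import env
print(env.close_job())"
```

```text
the job is handed in; nothing more can be done
None
```

I pushed the frame over away from the robot so it fell flat. I then pushed it against the back stop, along to the left stop, and finished with a light press to the back stop. I handed the job in at about 23 s of the 67 s allowed.

**Last checks:**
- **Position:** in the jig's coordinates the near edge was at 3.8–5.1 mm (5 expected) and the right edge at about -3.8 to -5.0 mm (-5 expected). Both were constant along their length, so the frame is square to within the roughly 1 mm scatter.
- **Contact:** the tool stalled against each stop with forces of about 5–11 N.
- **Surroundings:** the arm was clear of everything, and by eye the glue bottle, tin, sanding block and ear defenders had not moved. I did not measure their positions.

**Disagreement:** the open fingertips stood about 20 mm behind the TCP, not slightly ahead of it as I worked out from the description. Because of that, my first push at the upright frame and my first at the lying one passed over without touching. I lowered the tool and repeated each push.

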